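Slide the heavy slide-archive box into its parking corner without tipping it

ROBOT

A 6-joint arm with a two-finger parallel gripper is mounted at the origin on the work surface. World frame = base frame: x ahead of the robot, y to its left, z up, the work surface at z = 0. Lengths are in m, angles in rad, forces in N, time in s.
With the tool pointing down it reaches from about 0.375 to 0.975 m from the base axis. Payload 3.8 kg.
Tool frame: the origin (TCP) lies on the centre line of the jaws, within the pads' length; the fingertips stand 19 mm ahead of it and the grasp point (between the pads) is the TCP; z points along the fingers, x is the direction in which the jaws open and shut, and the axes are right-handed (so a half turn about z gives the same grasp; the last joint's range is limited). The gripper opens to 88 mm and grips with 3 to 60 N. Pads are 18 mm wide; open, the fingers measure 123 mm over their backs; the gripper's body (75 mm by 187 mm) begins 45 mm behind the grasp point.
Start: joints at [1.179, 0.264, 1.604, -0, 1.274, -0.037], TCP at [0.234, 0.633, 0.258] pointing down, gripper open.
Joint ranges: [-2.63, 2.63], [-0.94, 2.18], [0.31, 2.57], [-1.31, 4.45], [0, 2.66], [-2.55, 2.55]. Speed limits (rad/s): [2.57, 2.57, 3.14, 3.14, 3.14, 3.14].

INTERFACE

Orientations are given as a unit quaternion [x, y, z, w].
In Python, from bench import sense, get_image, hand_in gives the robot as it stands.
- The arm moves only by the tool play_rows, never from a script. Its argument "plan" is one flat list of numbers, 7 for each row, row after row: the closure, from 0 (fully open) to 1 (shut), then the shift along the tool's x, y, z in m, then the turn, a rotation vector about the tool's x, y, z in rad. In form: [grip, tx, ty, tz, ax, ay, az, grip, tx, ty, tz, ax, ay, az, ...]. A call has 1 to 5 rows; each row is the pose to reach, as a shift and turn from the pose measured when the call began, along the tool's axes at that moment; what a row does not reach only later rows make up. A row lasts 1/12 s, in which the tool goes at most 41.7 mm and 7.16 degrees, less where a joint would pass 70% of its speed; a pose out of reach is approached as far as the arm can. A call with a gripper value outside its range is refused whole. The fingers move at their own pace and stop on an object; "grip_force" is the grip in N (left out, the last holds). Time passes only in rows, so rows that repeat a pose let the fingers close. It gives the time, the measured TCP pose, the force and the opening at its end, in the units of the state.
- sense(): the state, without advancing time (a new reading comes with each control period).
- get_image(name): name is "scene" or "top" or "wrist"; returns a dict with "color" (400x640x3 uint8, blue, green, red), "vfov" (degrees; the focal length in pixels is half the picture's height over the tangent of half this angle, whatever the lens; pixels are square), "cx", "cy" (the principal point, pixels), "world_to_cam" (4x4, takes a point from world to camera coordinates). Camera axes: x right, y down, z forward; pixel columns grow to the right and rows downward; lengths in m; the calibration is good to about 2 mm. A picture is of the moment at which its call begins. There is no depth.
- hand_in(): hands the job in, once; it reports no verdict.
The state is a dict: "time": time; "joint_positions": joint angles; "dq": joint speeds; "effort": joint torques, N m; "ee_pos": TCP position; "ee_rot": TCP orientation; "contact_force": force on the tool from outside, world axes, zero at the start; "ft_torque": the same for the moment, N m; "width": finger opening in m.
Only numpy, scipy, OpenCV 4.12 (cv2) and the standard library are available. Lean on these libraries where they do the work, as an engineer would, in place of code of your own. Each camera call takes 0.05 s, during which the arm holds its last target.

TASK

Push the blue slide-archive box along the desk into its parking corner, so that it stands square with its long side flush against the back stop and its end flush against the side stop. It is full of glass and narrow on its feet, so it has to slide: do not let it tip and do not pick it up. Leave the apple, the pen pot and the oil bottle where they stand.

Things in the scene. Friction and masses are not known exactly. Their poses are not given: they have to be found in the camera images.
- archive: Heavy blue box (1.0 to 1.4 kg), loose. Origin: centre of its underside, at desk height; x along its narrow depth, y along its length. Grey plinth 82 (x) by 150 mm (y), 6 to 36 mm above the desk; blue case above it 72 by 140 mm, up to 88 mm. Starts 80 to 120 mm short of home along bay x, 35 to 75 mm off to bay -y, turned up to 0.2 rad from the bay.
- archive_mid (a point): Centre of the box, 44 mm above its underside. Its 6 mm high rubber feet are set in: outer edges 30 mm from the centre in x, 66 mm in y. Friction on the desk 0.5 to 0.7: a push along x higher than about 40 mm above the desk can tip it; one on the plinth slides it, with 5 to 10 N.
- bay: Parking corner, fixed: aluminium L, 30 mm high, 12 mm thick, blue tape on the open sides (-x, -y). Origin: on the desk, where the box's origin lies when home, the axes of both then parallel. Back stop: face 41 mm in +x of the origin, running from y -81 to +91 mm. Side stop: face 75 mm in +y, running from x -179 to +41 mm.
- apple: Red apple, 72 mm across, 63 mm high, standing loose behind the back stop (about 115 mm in bay +x). Origin: centre of its underside. To be left alone.
- penpot: Square green pen pot with pens, 60 by 60 mm, 80 mm high (pens to 145 mm), standing loose to the right of the corner (about 40 mm in bay +x and 250 mm in bay -y). Origin: centre of its underside. To be left alone.
- oil: Small amber bottle of immersion oil, 32 mm across, 75 mm high, standing loose beyond the side stop (about 165 mm in bay +y). Origin: centre of its underside. To be left alone.
Mind the look-alikes: they are no part of the job. There is more than one size of the archive; the one meant has the size given above.

How it is judged:
At the end, for the whole second after the job is handed in: The archive box stands upright and at rest on the desk in the corner: its origin within 7 mm of the bay's origin along the bay's x and y, and turned by less than 0.06 rad from it (x of archive in the frame of bay between -0.007 and 0.004 m and y of archive in the frame of bay between -0.007 and 0.004 m and angle between the x axis of archive and the x axis of bay, either way round below 0.06 rad and angle between archive's own z axis and vertical below 0.03 rad and height (world z) of archive below 0.004 m and linear speed of archive below 0.01 m/s); the robot touches nothing.
It fails at once if the archive box is tipped (more than 0.12 rad, 7 degrees) (angle between archive's own z axis and vertical above 0.12 rad).
It fails at once if the archive box is lifted (its middle rises by more than 8 mm) (height (world z) of archive_mid above 0.052 m).
It fails at once if the apple is disturbed (moved by more than 15 mm) (distance of apple from where it was at the start of the episode above 0.015 m).
It fails at once if the pen pot is disturbed (moved by more than 15 mm or tipped) (distance of penpot from where it was at the start of the episode above 0.015 m or angle between penpot's own z axis and vertical above 0.3 rad).
It fails at once if the oil bottle is disturbed (moved by more than 15 mm or tipped) (distance of oil from where it was at the start of the episode above 0.015 m or angle between oil's own z axis and vertical above 0.3 rad).
It also fails if it takes over 64 s, if anything falls off the work surface, if the arm or the gripper's body presses on something with over 40 N, if the wrist force passes 120 N, or if a joint passes its speed limit or range.

## Working session

There is one attempt and no reset: what is moved stays moved. The work goes in short steps, Python scripts to look and compute and a tool call to move; the robot and the scene stay as the last step left them, time stands still between calls to the robot, and variables do not carry over. Pictures are saved under pics/ and viewed, and the job is handed in when it is done.

Besides the shell and the picture viewer there is one more tool, called after ">>>" as name(argument=value, ...) on one line, values as JSON. play_rows: Moves the arm, as the interface text tells. Its arguments: {"type":"object","properties":{"plan":{"type":"array","items":{"type":"number"}},"grip_force":{"type":"number"}},"required":["plan"]}

```bash
mkdir -p pics; ls
python3 - <<'E'
from bench import sense,get_image
import cv2
s=sense(); print({k:s[k] for k in ['time','ee_pos','ee_rot','contact_force','width']})
for n in ['scene','top','wrist']:
    g=get_image(n); cv2.imwrite(f'pics/{n}0.png',g['color']); print(n,g['vfov'],g['cx'],g['cy'],g['world_to_cam'])
E
```

```text
pics
{'time': 0.0, 'ee_pos': array([0.23424471, 0.63235279, 0.25642979]), 'ee_rot': array([ 8.20785824e-01,  5.71235041e-01, -8.95396426e-04,  5.97889239e-04]), 'contact_force': array([ 0.21062622,  0.22296165, -1.19232361]), 'width': 0.08806818314004254}
scene 54.371089769213654 315.44945399197655 197.7257559617732 [[-0.06151821  0.99810087  0.00318928 -0.0027457 ]
 [ 0.73935391  0.04771635 -0.67162411 -0.38118145]
 [-0.67050079 -0.03895911 -0.7408852   1.22494597]
 [ 0.          0.          0.          1.        ]]
top 57.22781259284439 318.9392674510092 198.89186684879945 [[ 0.00412654 -0.99997707  0.00536923  0.02170101]
 [-0.99017037 -0.00483662 -0.13978286  0.58415165]
 [ 0.13980563 -0.00473964 -0.99016762  0.76415248]
 [ 0.          0.          0.          1.        ]]
wrist 62.374551287286764 320.40134064833103 199.64980281428117 [[ 0.34664311  0.9379953  -0.0018382  -0.67362626]
 [ 0.89180249 -0.32896354  0.3105983  -0.0426065 ]
 [ 0.29073505 -0.10930607 -0.95053949  0.39059114]
 [ 0.          0.          0.          1.        ]]
```

View pics/scene0.png

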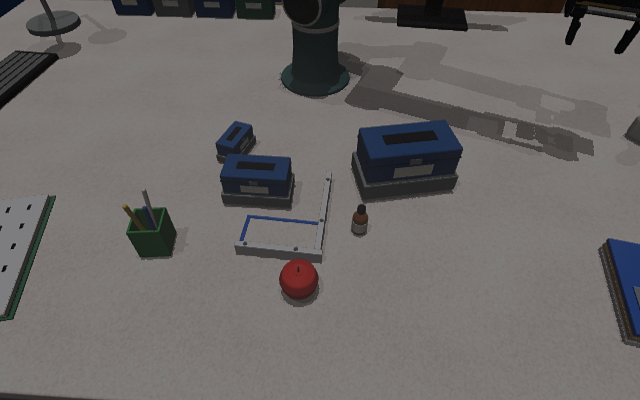

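View pics/top0.png

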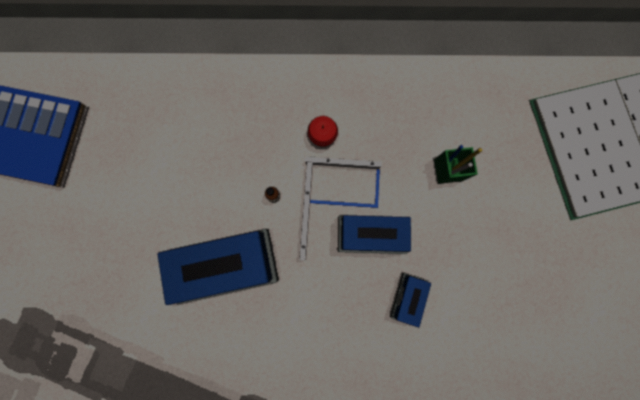

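View pics/wrist0.png

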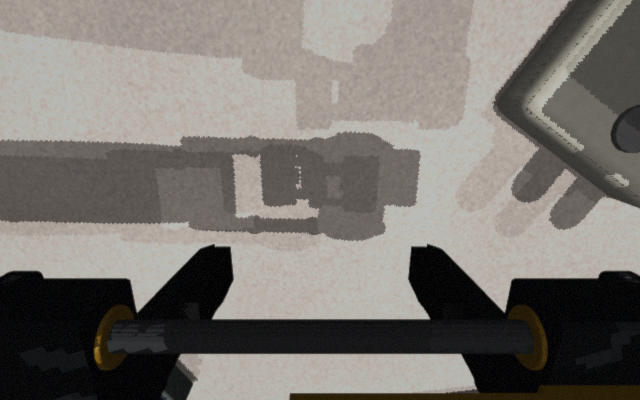

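The top view shows the middle-sized box at about (375,233). The corner's inner bend is near (311,163), the side stop runs down to (303,260), and the small box at (411,300) and the large one at (217,268) are look-alikes. I'll enlarge it to pick corners.

Run:
```python
import cv2
a=cv2.imread('pics/top0.png'); c=a[145:275,290:430]; cv2.imwrite('pics/topc.png',cv2.convertScaleAbs(cv2.resize(c,None,fx=5.5,fy=4.5*1.0+1-0.9,interpolation=cv2.INTER_CUBIC)[:600],alpha=1.5))
a=cv2.imread('pics/scene0.png'); c=a[140:270,205:345]; cv2.imwrite('pics/scenec.png',cv2.convertScaleAbs(cv2.resize(c,None,fx=4.6,fy=4.6,interpolation=cv2.INTER_CUBIC),alpha=1.5))
```

```text
(no output)
```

View pics/topc.png

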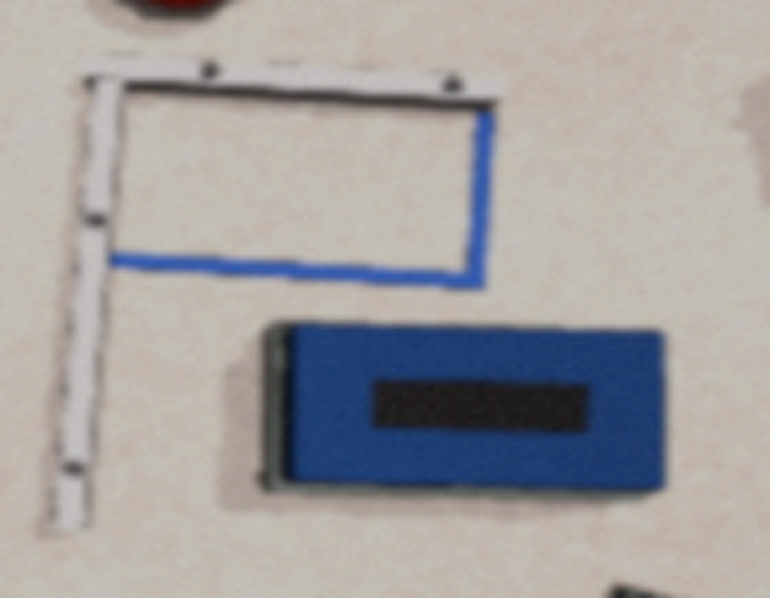

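View pics/scenec.png

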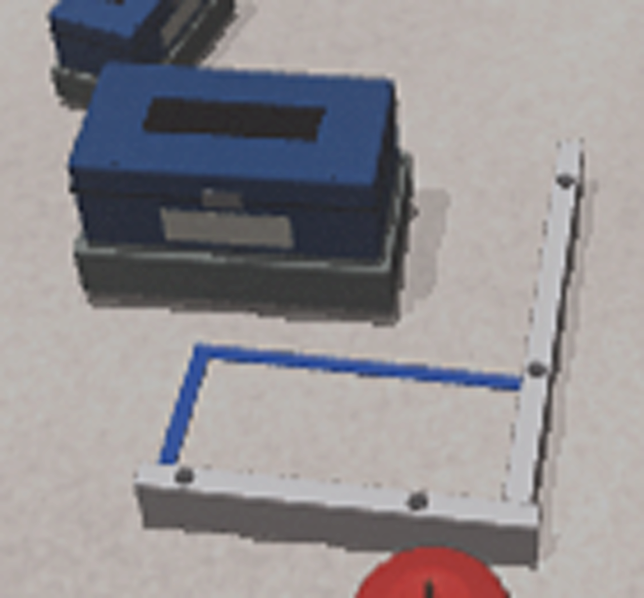

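```bash
cat > h.py <<'E'
import numpy as np
from scipy.optimize import least_squares
from scipy.spatial.transform import Rotation as R
def proj(g,P):
    P=np.atleast_2d(P);T=np.array(g['world_to_cam']);c=P@T[:3,:3].T+T[:3,3]
    f=200/np.tan(np.radians(g['vfov'])/2)
    return np.c_[g['cx']+f*c[:,0]/c[:,2],g['cy']+f*c[:,1]/c[:,2]]
def place(p,L):
    c,s=np.cos(p[2]),np.sin(p[2]);L=np.atleast_2d(L).astype(float)
    return np.c_[p[0]+c*L[:,0]-s*L[:,1],p[1]+s*L[:,0]+c*L[:,1],L[:,2]]
def fit(obs,x0=(0.6,0,0)):
    # obs: list of (g, local pts m, pix)
    f=lambda p:np.concatenate([(proj(g,place(p,L))-px).ravel() for g,L,px in obs])
    r=least_squares(f,x0,loss='soft_l1');return r.x,f(r.x).reshape(-1,2)
def bayframe(b,p):
    c,s=np.cos(b[2]),np.sin(b[2]);d=np.array(p[:2])-b[:2]
    return np.array([c*d[0]+s*d[1],-s*d[0]+c*d[1]])
def tobay(b,l):
    c,s=np.cos(b[2]),np.sin(b[2]);return np.array([b[0]+c*l[0]-s*l[1],b[1]+s*l[0]+c*l[1]])
E
python3 - <<'E'
from h import *
from bench import get_image
t=get_image('top');s=get_image('scene')
tp=lambda a:np.array(a)/[5.5,4.6]+[290,145]-.4
sp=lambda a:np.array(a)/4.6+[205,140]-.4
m=lambda a:np.array(a)/1000.
bt=(t,m([[36,70,88],[36,-70,88],[-36,-70,88],[-36,70,88]]),tp([[292,323],[664,331],[664,490],[292,481]]))
bs=(s,m([[-36,-70,88],[-36,70,88],[36,70,88],[36,-70,88],[41,-75,6],[41,75,6]]),sp([[103,62],[395,80],[378,187],[72,165],[92,300],[393,323]]))
ct=(t,m([[41,75,30],[-179,75,30],[-179,87,30],[53,-81,30]]),tp([[124,88],[87,528],[52,528],[503,73]]))
cs=(s,m([[53,91,30],[-179,75,30],[-179,87,30],[53,-81,30],[53,-81,0],[53,91,0]]),sp([[540,518],[558,140],[583,143],[145,487],[145,527],[537,566]]))
np.set_printoptions(precision=4,suppress=True)
for n,o in (('box',[bt]),('box',[bs]),('box',[bt,bs]),('bay',[ct]),('bay',[cs]),('bay',[ct,cs])):
    p,r=fit(o);print(n,p);print(r.round(1).tolist())
    if n=='box':B=p
print(bayframe(p,B)*1000,B[2]-p[2])
E
```

```text
box [ 0.5081 -0.0932 -0.0218]
[[-0.2, -0.5], [0.3, -0.4], [0.6, 0.4], [-0.8, 0.5]]
box [ 0.5121 -0.0912 -0.0226]
[[0.4, 0.1], [0.8, -0.1], [0.0, 0.3], [-1.1, 0.9], [-1.5, -0.5], [0.7, -1.0]]
box [ 0.5095 -0.0923 -0.0214]
[[-0.6, -1.2], [-0.2, -1.2], [0.1, -0.4], [-1.2, -0.2], [0.1, -0.7], [0.4, -0.9], [-0.4, -0.6], [-1.4, -0.0], [-1.8, -1.4], [0.3, -2.0]]
bay [ 0.6255 -0.0319 -0.0613]
[[-0.2, -2.3], [-0.4, 0.5], [0.5, 0.2], [0.1, 0.3]]
bay [ 0.6262 -0.0301 -0.0557]
[[0.3, 1.9], [0.1, -0.4], [-0.2, -0.6], [-2.1, -0.3], [0.2, -0.2], [0.7, 0.1]]
bay [ 0.6259 -0.0307 -0.0569]
[[-0.8, -2.4], [-0.6, 0.5], [0.3, 0.2], [-0.6, -0.1], [-0.1, 1.8], [-0.1, -0.5], [-0.4, -0.7], [-2.4, -0.5], [-0.1, -0.4], [0.3, -0.0]]
[-112.6926  -68.1739] 0.03549969416347015
```

```bash
cat >> h.py <<'E'
BAY=np.array([0.6259,-0.0307,-0.0575])
def rel(bay_xy,z,yaw_off,tilt):
    """print shift/turn in tool axes to TCP at bay coords (mm), height z(mm); yaw_off = tool x angle rel. bay x; tilt about tool x"""
    from bench import sense
    s=sense();p=np.array(s['ee_pos']);Rc=R.from_quat(s['ee_rot'])
    w=np.r_[tobay(BAY,np.array(bay_xy)/1000.),z/1000.]
    a=BAY[2]+yaw_off
    Rt=R.from_euler('z',a)*R.from_euler('x',np.pi)*R.from_euler('x',tilt)
    print('t',s['time'],'now bay',(bayframe(BAY,p)*1000).round(1),'z',(p[2]*1000).round(1),'F',np.round(s['contact_force'],1),'w',s['width'],'q',np.round(s['joint_positions'],2))
    print('shift',Rc.inv().apply(w-p).round(4),'turn',(Rc.inv()*Rt).as_rotvec().round(4), 'toolz',Rt.apply([0,0,1]).round(2))
E
python3 - <<'E'
from h import *
from bench import get_image
rel((-113,-180),200,0,0.35)
# small box position from top-picture: outline at about (411,300), z~50mm ; penpot
g=get_image('top')
for px,z in (((411,300),.05),((403,274),.05),((430,280),.05),((420,325),.05),((436,183),0.0)):
    f=lambda p:(proj(g,[[p[0],p[1],z]])-px).ravel()
    r=least_squares(f,[.5,0]).x; print(px,bayframe(BAY,r)*1000)
E
```

```text
t 0.25 now bay [-429.   639.8] z 257.1 F [-0.2 -0.1 -0.2] w 0.08781689694328987 q [ 1.18  0.26  1.6   0.    1.27 -0.04]
shift [-0.6912  0.5423  0.0578] turn [0.3019 0.2237 1.2596] toolz [ 0.02  0.34 -0.94]
(411, 300) [-247.48196661 -152.92943239]
(403, 274) [-195.10234453 -134.62111052]
(430, 280) [-204.0303579  -191.88926968]
(420, 325) [-296.74911175 -172.91787196]
(436, 183) [  15.10556288 -216.92964913]
```

>>> play_rows(plan=[0.55, -0.17, 0.135, 0.015, 0.1, 0.075, 0.42, 0.55, -0.17, 0.135, 0.015, 0.1, 0.075, 0.42, 0.55, -0.17, 0.135, 0.015, 0.1, 0.075, 0.42, 0.55, -0.17, 0.135, 0.015, 0.1, 0.075, 0.42, 0.55, -0.17, 0.135, 0.015, 0.1, 0.075, 0.42])

```text
time: 0.72
ee_pos: [0.299, 0.4331, 0.2426]
ee_rot: [0.921, 0.385, 0.002, -0.062]
contact_force: [0.1, 0.4, 1.0]
width: 0.0566
```

```bash
python3 -c "
from h import *
rel((-113,-180),200,0,0.35)"
```

```text
t 0.7167 now bay [-353.   444.2] z 242.6 F [0.1 0.4 1. ] w 0.05660971589041528 q [ 0.85 -0.05  1.98  0.12  1.15  0.01]
shift [-0.3109  0.5923 -0.0403] turn [0.2009 0.1477 0.8372] toolz [ 0.02  0.34 -0.94]
```

>>> play_rows(plan=[0.55, -0.1, 0.18, -0.02, 0.1, 0.074, 0.42, 0.55, -0.1, 0.18, -0.02, 0.1, 0.074, 0.42, 0.55, -0.1, 0.18, -0.02, 0.1, 0.074, 0.42, 0.55, -0.1, 0.18, -0.02, 0.1, 0.074, 0.42, 0.55, -0.1, 0.18, -0.02, 0.1, 0.074, 0.42])

```text
time: 1.13
ee_pos: [0.3567, 0.2332, 0.2371]
ee_rot: [0.976, 0.181, 0.004, -0.121]
contact_force: [1.0, 0.2, 0.1]
width: 0.0394
```

```bash
python3 -c "
from h import *
rel((-113,-180),200,0,0.35)"
```

```text
t 1.1333 now bay [-283.9  248. ] z 237.1 F [1.  0.2 0.1] w 0.03942653230765454 q [ 0.34 -0.26  2.18  0.26  1.18 -0.12]
shift [-0.0194  0.4561 -0.0731] turn [0.1001 0.0718 0.4148] toolz [ 0.02  0.34 -0.94]
```

>>> play_rows(plan=[0.55, -0.01, 0.2, -0.033, 0.1, 0.072, 0.415, 0.55, -0.01, 0.2, -0.033, 0.1, 0.072, 0.415, 0.55, -0.01, 0.2, -0.033, 0.1, 0.072, 0.415, 0.55, -0.01, 0.2, -0.033, 0.1, 0.072, 0.415, 0.55, -0.01, 0.2, -0.033, 0.1, 0.072, 0.415])

```text
time: 1.55
ee_pos: [0.4192, 0.038, 0.2218]
ee_rot: [0.984, -0.031, 0.006, -0.174]
contact_force: [-0.1, 0.2, -0.1]
width: 0.0394
```

```bash
python3 -c "
from h import *
rel((-113,-180),200,0,0.35)"
```

```text
t 1.55 now bay [-210.3   56.7] z 221.8 F [-0.1  0.2 -0.1] w 0.03938097761632762 q [-0.23 -0.2   2.18  0.37  1.24 -0.31]
shift [ 0.0984  0.2294 -0.0605] turn [-0.0003 -0.0027 -0.0042] toolz [ 0.02  0.34 -0.94]
```

>>> play_rows(plan=[0.55, 0.098, 0.23, -0.06, 0, -0.003, -0.004, 0.55, 0.098, 0.23, -0.06, 0, -0.003, -0.004, 0.55, 0.098, 0.23, -0.06, 0, -0.003, -0.004, 0.55, 0.098, 0.23, -0.06, 0, -0.003, -0.004, 0.55, 0.098, 0.23, -0.06, 0, -0.003, -0.004])

```text
time: 1.97
ee_pos: [0.4862, -0.1582, 0.2036]
ee_rot: [0.984, -0.029, 0.005, -0.174]
contact_force: [0.8, 0.3, -0.0]
width: 0.0396
```

```bash
python3 -c "
from h import *
rel((-113,-180),38,0,0.35)
from bench import get_image
import cv2
cv2.imwrite('pics/s1.png',get_image('scene')['color'])
cv2.imwrite('pics/w1.png',get_image('wrist')['color'])"
```

```text
t 1.9667 now bay [-132.2 -135.3] z 203.6 F [ 0.8  0.3 -0. ] w 0.03962737625806525 q [-0.56  0.09  1.95  0.32  1.29 -0.61]
shift [0.0192 0.0988 0.1402] turn [-0.0002 -0.0004 -0.0008] toolz [ 0.02  0.34 -0.94]
```

View pics/s1.png

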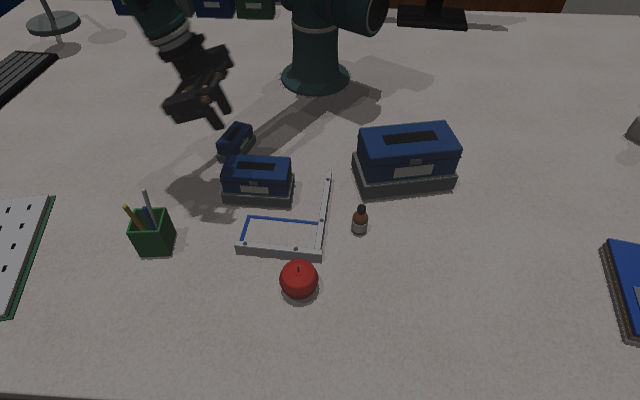

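View pics/w1.png

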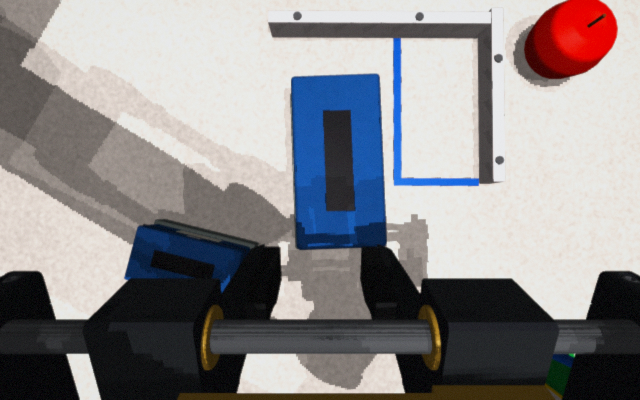

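>>> play_rows(plan=[0.55, 0.021, 0.065, 0.025, 0, 0, 0, 0.55, 0.021, 0.068, 0.055, 0, 0, 0, 0.55, 0.021, 0.08, 0.085, 0, 0, 0, 0.55, 0.021, 0.09, 0.115, 0, 0, 0, 0.55, 0.021, 0.099, 0.13, 0, 0, 0])

```text
time: 2.48
ee_pos: [0.5028, -0.2088, 0.0424]
ee_rot: [0.984, -0.031, 0.003, -0.175]
contact_force: [-0.5, 0.4, -0.7]
width: 0.0396
```

```bash
python3 -c "
from h import *
rel((-110,-175),38,0,0.35)
from bench import get_image
import cv2
cv2.imwrite('pics/s2.png',get_image('scene')['color'])"
```

```text
t 2.4833 now bay [-112.6 -184.9] z 42.4 F [-0.5  0.4 -0.7] w 0.039568655476105455 q [-0.61  0.36  1.97  0.34  1.04 -0.76]
shift [ 0.0026 -0.0078  0.0075] turn [-0.0015  0.0038 -0.0065] toolz [ 0.02  0.34 -0.94]
```

View pics/s2.png

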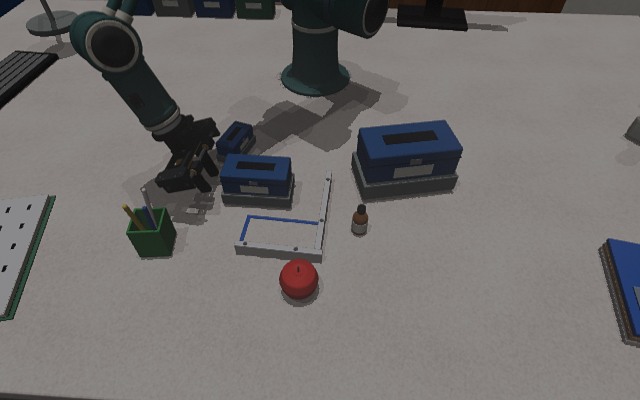

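>>> play_rows(plan=[0.55, 0.0026, -0.006, 0.006, -0.0015, 0.004, -0.0065, 0.55, 0.0026, -0.012, 0.009, -0.0015, 0.004, -0.0065, 0.55, 0.0026, -0.018, 0.011, -0.0015, 0.004, -0.0065, 0.55, 0.0026, -0.022, 0.0125, -0.0015, 0.004, -0.0065, 0.55, 0.0026, -0.027, 0.0142, -0.0015, 0.004, -0.0065])

```text
time: 2.95
ee_pos: [0.5071, -0.1793, 0.038]
ee_rot: [0.985, -0.027, 0.005, -0.172]
contact_force: [-1.4, -4.4, -3.2]
width: 0.0395
```

```bash
python3 -c "
from h import *
rel((-110,-130),38,0,0.35)"
```

```text
t 2.95 now bay [-110.1 -155.2] z 38.0 F [-1.4 -4.4 -3.2] w 0.03947448759017172 q [-0.57  0.34  2.    0.36  1.01 -0.73]
shift [ 0.0001 -0.0237  0.0085] turn [ 0.0032 -0.0001  0.0019] toolz [ 0.02  0.34 -0.94]
```

Contact was made where predicted, so I'll push on slowly.

>>> play_rows(plan=[0.55, 0, -0.005, 0.0018, 0.003, 0, 0.002, 0.55, 0, -0.01, 0.0036, 0.003, 0, 0.002, 0.55, 0, -0.015, 0.0054, 0.003, 0, 0.002, 0.55, 0, -0.02, 0.0072, 0.003, 0, 0.002, 0.55, 0, -0.024, 0.0086, 0.003, 0, 0.002])

```text
time: 3.37
ee_pos: [0.5096, -0.1543, 0.0391]
ee_rot: [0.985, -0.028, 0.006, -0.173]
contact_force: [-0.6, -6.1, -0.9]
width: 0.0396
```

```bash
python3 -c "
from h import *
rel((-110,-105),38,0,0.35)
from bench import get_image
import cv2
cv2.imwrite('pics/t3.png',cv2.resize(cv2.convertScaleAbs(get_image('top')['color'][140:280,280:460],alpha=1.5),None,fx=4,fy=4))"
```

```text
t 3.3667 now bay [-109.  -130.1] z 39.1 F [-0.6 -6.1 -0.9] w 0.039588196590797126 q [-0.53  0.32  2.02  0.37  0.99 -0.71]
shift [-0.0011 -0.0232  0.0095] turn [ 0.0022 -0.0028  0.0005] toolz [ 0.02  0.34 -0.94]
```

View pics/t3.png

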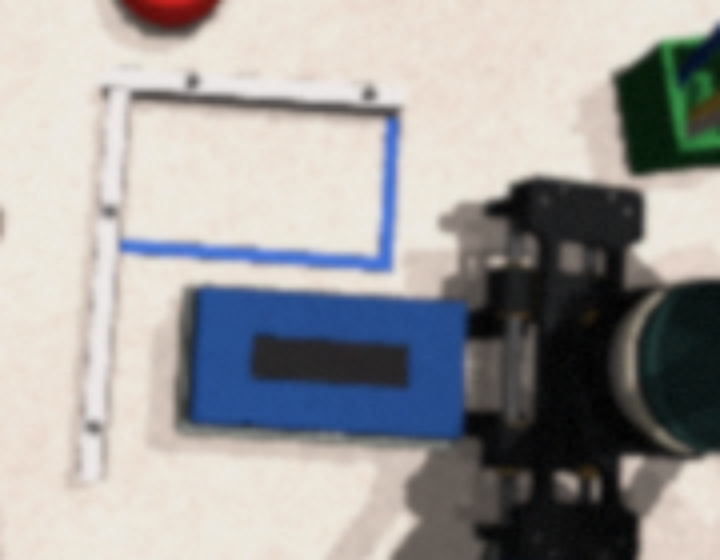

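The box is sliding and is now square with the bay, with both fingers on its right end near (470,320) and (470,425). The gap to the side stop is still about 45 mm.

>>> play_rows(plan=[0.55, -0.001, -0.005, 0.002, 0.002, -0.003, 0, 0.55, -0.001, -0.01, 0.004, 0.002, -0.003, 0, 0.55, -0.001, -0.015, 0.006, 0.002, -0.003, 0, 0.55, -0.001, -0.02, 0.008, 0.002, -0.003, 0, 0.55, -0.001, -0.024, 0.0095, 0.002, -0.003, 0])

```text
time: 3.83
ee_pos: [0.5111, -0.1283, 0.0392]
ee_rot: [0.984, -0.028, 0.006, -0.174]
contact_force: [-1.2, -6.8, 0.7]
width: 0.0394
```

```bash
python3 -c "
from h import *
rel((-110,-92),38,0,0.35)
from bench import get_image
import cv2
cv2.imwrite('pics/t4.png',cv2.resize(cv2.convertScaleAbs(get_image('top')['color'][140:280,280:460],alpha=1.5),None,fx=4,fy=4))"
```

```text
t 3.8333 now bay [-109. -104.] z 39.2 F [-1.2 -6.8  0.7] w 0.03935361868865331 q [-0.49  0.31  2.04  0.39  0.98 -0.68]
shift [-0.001  -0.0109  0.0053] turn [ 0.0008 -0.0017  0.0009] toolz [ 0.02  0.34 -0.94]
```

View pics/t4.png

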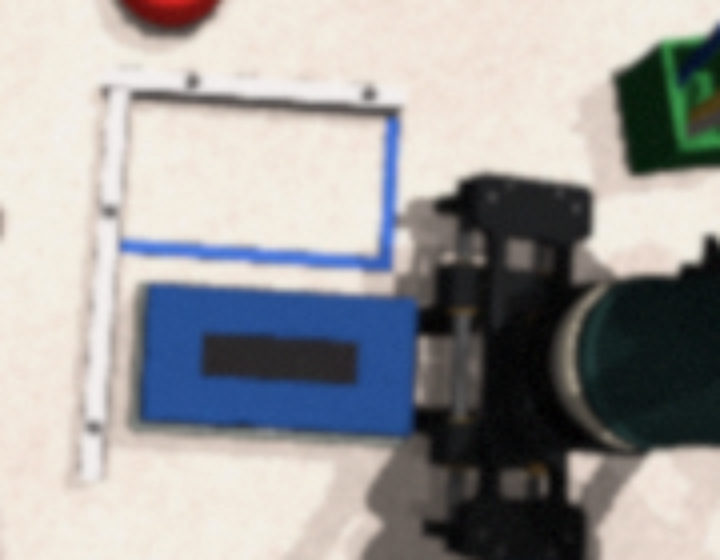

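>>> play_rows(plan=[0.55, -0.001, -0.003, 0.0014, 0.001, -0.002, 0.001, 0.55, -0.001, -0.006, 0.0028, 0.001, -0.002, 0.001, 0.55, -0.001, -0.008, 0.004, 0.001, -0.002, 0.001])

```text
time: 4.13
ee_pos: [0.5115, -0.1192, 0.0391]
ee_rot: [0.984, -0.028, 0.006, -0.174]
contact_force: [-1.7, -9.0, 4.6]
width: 0.0395
```

```bash
python3 -c "
from h import *
rel((-110,-92),38,0,0.35)
from bench import get_image
import cv2
cv2.imwrite('pics/t5.png',cv2.resize(cv2.convertScaleAbs(get_image('top')['color'][140:280,280:460],alpha=1.5),None,fx=4,fy=4))"
```

```text
t 4.1333 now bay [-109.2  -94.9] z 39.1 F [-1.7 -9.   4.6] w 0.03954722302974358 q [-0.47  0.3   2.05  0.39  0.97 -0.67]
shift [-0.0008 -0.0023  0.002 ] turn [ 0.0005 -0.0014  0.0005] toolz [ 0.02  0.34 -0.94]
```

View pics/t5.png

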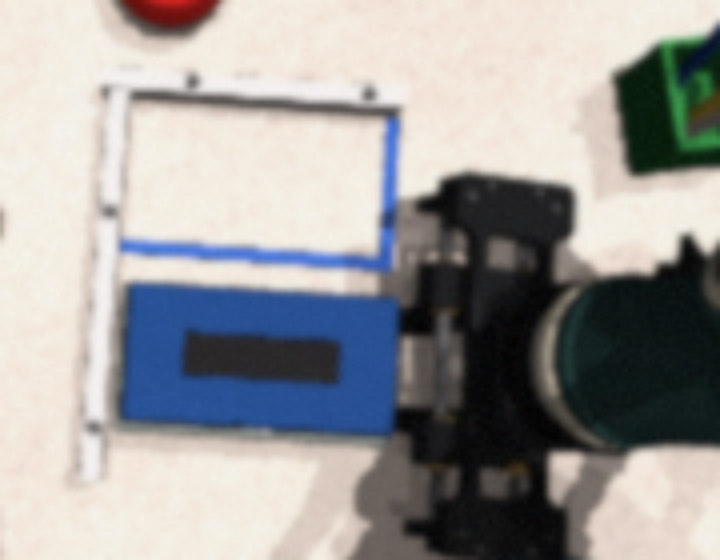

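>>> play_rows(plan=[0.55, 0, -0.0015, 0.001, 0, 0, 0, 0.55, 0, -0.003, 0.0016, 0, 0, 0])

```text
time: 4.35
ee_pos: [0.5122, -0.1162, 0.0393]
ee_rot: [0.984, -0.028, 0.006, -0.173]
contact_force: [-1.7, -6.7, 1.0]
width: 0.0396
```

```bash
python3 -c "
from h import *
rel((-110,-135),45,0,0.35)
rel((-200,-5),150,1.5708,-0.35)
rel((-200,-5),150,-1.5708,0.35)
"
```

```text
t 4.35 now bay [-108.6  -91.9] z 39.3 F [-1.7 -6.7  1. ] w 0.03963168447970351 q [-0.47  0.3   2.05  0.39  0.97 -0.66]
shift [-0.0014  0.0386 -0.0201] turn [ 0.0016 -0.0027  0.0011] toolz [ 0.02  0.34 -0.94]
t 4.35 now bay [-108.6  -91.9] z 39.3 F [-1.7 -6.7  1. ] w 0.03963168447970351 q [-0.47  0.3   2.05  0.39  0.97 -0.66]
shift [-0.0911 -0.1195 -0.0747] turn [-5.4430e-01 -1.1000e-03 -1.5969e+00] toolz [ 0.34 -0.02 -0.94]
t 4.35 now bay [-108.6  -91.9] z 39.3 F [-1.7 -6.7  1. ] w 0.03963168447970351 q [-0.47  0.3   2.05  0.39  0.97 -0.66]
shift [-0.0911 -0.1195 -0.0747] turn [-1.0000e-03  5.3540e-01  1.4768e+00] toolz [ 0.34 -0.02 -0.94]
```

>>> play_rows(plan=[0.55, 0, 0.015, -0.01, 0, 0, 0, 0.55, 0, 0.036, -0.02, 0, 0, 0, 0.32, 0, 0.025, -0.055, 0, 0, 0, 0.32, 0, 0.01, -0.095, 0, 0, 0, 0.32, 0, 0, -0.13, 0, 0, 0])

```text
time: 4.77
ee_pos: [0.5085, -0.1588, 0.1625]
ee_rot: [0.984, -0.029, 0.005, -0.175]
contact_force: [1.5, -0.5, 0.7]
width: 0.0575
```

```bash
python3 -c "
from h import *
rel((-200,-5),150,1.5708,-0.35)
rel((-200,-5),150,-1.5708,0.35)
from bench import get_image
import cv2
cv2.imwrite('pics/t6.png',cv2.resize(cv2.convertScaleAbs(get_image('top')['color'][140:280,280:460],alpha=1.5),None,fx=4,fy=4))"
```

```text
t 4.7667 now bay [-109.9 -134.6] z 162.5 F [ 1.5 -0.5  0.7] w 0.05748651647391102 q [-0.54  0.17  1.95  0.33  1.22 -0.62]
shift [-0.0902 -0.1173  0.0565] turn [-0.5498 -0.002  -1.5981] toolz [ 0.34 -0.02 -0.94]
t 4.7667 now bay [-109.9 -134.6] z 162.5 F [ 1.5 -0.5  0.7] w 0.05748651647391102 q [-0.54  0.17  1.95  0.33  1.22 -0.62]
shift [-0.0902 -0.1173  0.0565] turn [-0.002   0.5405  1.4743] toolz [ 0.34 -0.02 -0.94]
```

View pics/t6.png

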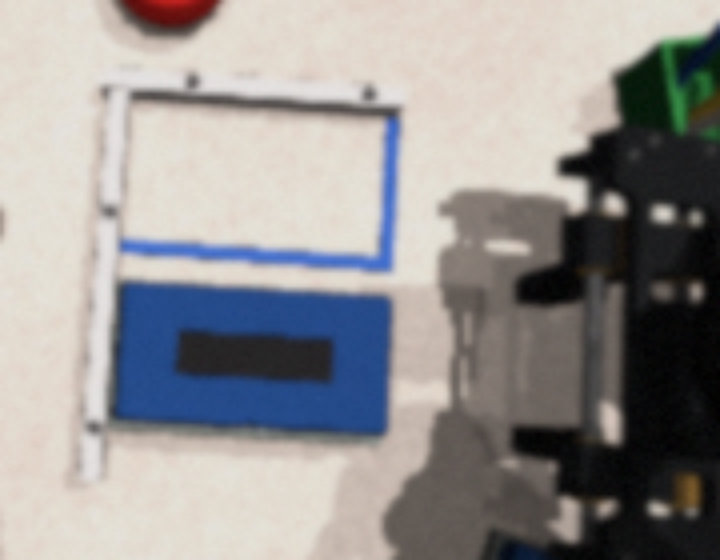

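>>> play_rows(plan=[0.32, -0.03, -0.04, 0.005, 0, 0.2, 0.54, 0.32, -0.03, -0.04, 0.005, 0, 0.2, 0.54, 0.32, -0.03, -0.04, 0.005, 0, 0.2, 0.54, 0.32, -0.03, -0.04, 0.005, 0, 0.2, 0.54, 0.32, -0.03, -0.04, 0.005, 0, 0.2, 0.54])

```text
time: 5.23
ee_pos: [0.4844, -0.1185, 0.1795]
ee_rot: [0.935, -0.308, 0.061, -0.167]
contact_force: [-0.2, -0.6, 0.5]
width: 0.06
```

```bash
python3 -c "
from h import *
rel((-200,-5),150,-1.5708,0.35)
"
```

```text
t 5.2333 now bay [-136.2  -95.8] z 179.5 F [-0.2 -0.6  0.5] w 0.05999642303106153 q [-0.52 -0.06  2.15  0.41  1.03 -0.09]
shift [-0.1035 -0.0284  0.0408] turn [-0.0127  0.3322  0.9317] toolz [ 0.34 -0.02 -0.94]
```

>>> play_rows(plan=[0.32, -0.05, -0.015, 0.01, -0.006, 0.2, 0.56, 0.32, -0.05, -0.015, 0.01, -0.006, 0.2, 0.56, 0.32, -0.05, -0.015, 0.01, -0.006, 0.2, 0.56, 0.32, -0.05, -0.015, 0.01, -0.006, 0.2, 0.56, 0.32, -0.05, -0.015, 0.01, -0.006, 0.2, 0.56])

```text
time: 5.65
ee_pos: [0.4536, -0.0729, 0.1743]
ee_rot: [0.801, -0.571, 0.103, -0.144]
contact_force: [-0.3, 0.2, 0.1]
width: 0.0598
```

```bash
python3 -c "
from h import *
rel((-200,-5),150,-1.5708,0.35)
"
```

```text
t 5.65 now bay [-169.6  -52. ] z 174.3 F [-0.3  0.2  0.1] w 0.0597977466218744 q [-0.37 -0.26  2.33  0.31  0.82  0.68]
shift [-0.055   0.0181  0.0191] turn [-0.0063  0.1342  0.3652] toolz [ 0.34 -0.02 -0.94]
```

>>> play_rows(plan=[0.32, -0.055, 0.018, 0.019, -0.006, 0.134, 0.365, 0.32, -0.055, 0.018, 0.019, -0.006, 0.134, 0.365, 0.32, -0.055, 0.018, 0.019, -0.006, 0.134, 0.365, 0.32, -0.055, 0.018, 0.019, -0.006, 0.134, 0.365, 0.32, -0.055, 0.018, 0.019, -0.006, 0.134, 0.365])

```text
time: 6.07
ee_pos: [0.424, -0.0221, 0.1489]
ee_rot: [-0.675, 0.717, -0.125, 0.119]
contact_force: [1.2, -0.5, 0.9]
width: 0.0597
```

```bash
python3 -c "
from h import *
rel((-195,-3),42,-1.5708,0.35)
"
```

```text
t 6.0667 now bay [-202.1   -3. ] z 148.9 F [ 1.2 -0.5  0.9] w 0.05969007631352603 q [-0.13 -0.35  2.44  0.04  0.71  1.47]
shift [0.0003 0.0297 0.1029] turn [ 0.0024  0.0015 -0.0031] toolz [ 0.34 -0.02 -0.94]
```

>>> play_rows(plan=[0.32, 0, 0.01, 0.03, 0, 0, 0, 0.32, 0, 0.018, 0.06, 0, 0, 0, 0.32, 0, 0.025, 0.085, 0, 0, 0, 0.32, 0, 0.03, 0.103, 0.002, 0, -0.003, 0.32, 0, 0.03, 0.103, 0.002, 0, -0.003])

```text
time: 6.48
ee_pos: [0.4262, -0.0208, 0.0372]
ee_rot: [-0.677, 0.717, -0.121, 0.117]
contact_force: [-0.6, -0.1, 0.1]
width: 0.0597
```

```bash
python3 -c "
from h import *
rel((-172,-3),38,-1.5708,0.35)
from bench import get_image
import cv2
cv2.imwrite('pics/s7.png',get_image('scene')['color'])
"
```

```text
t 6.4833 now bay [-200.    -1.6] z 37.2 F [-0.6 -0.1  0.1] w 0.05968907355087751 q [-0.13 -0.12  2.52  0.07  0.4   1.44]
shift [ 0.0014 -0.0266  0.0085] turn [ 0.0109  0.0035 -0.0009] toolz [ 0.34 -0.02 -0.94]
```

View pics/s7.png

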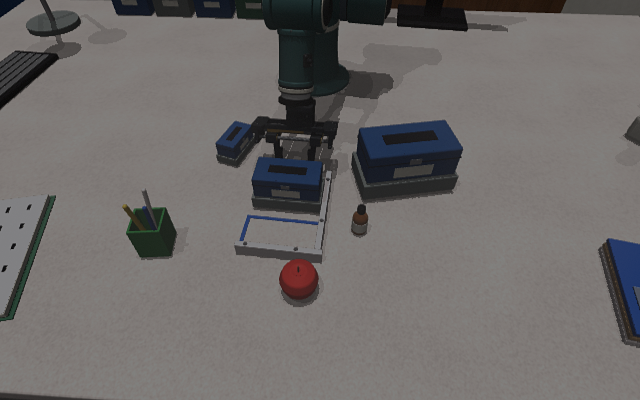

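>>> play_rows(plan=[0.32, 0.0005, -0.007, 0.003, 0.006, 0, 0, 0.32, 0.001, -0.014, 0.005, 0.01, 0.003, 0, 0.32, 0.0014, -0.02, 0.007, 0.011, 0.003, 0, 0.32, 0.0014, -0.025, 0.009, 0.011, 0.003, 0, 0.32, 0.0014, -0.03, 0.0105, 0.011, 0.003, 0])

```text
time: 6.95
ee_pos: [0.4598, -0.0244, 0.0399]
ee_rot: [-0.676, 0.716, -0.127, 0.12]
contact_force: [-12.9, 0.5, 10.2]
width: 0.0596
```

```bash
python3 -c "
from h import *
rel((-143,-3),38,-1.5708,0.35)
"
```

```text
t 6.95 now bay [-166.2   -3.2] z 39.9 F [-12.9   0.5  10.2] w 0.05964820254677049 q [-0.12 -0.06  2.47  0.06  0.38  1.45]
shift [-0.0003 -0.0211  0.0098] turn [-0.002   0.0002 -0.0007] toolz [ 0.34 -0.02 -0.94]
```

>>> play_rows(plan=[0.32, 0, -0.005, 0.0012, -0.002, 0, 0, 0.32, 0, -0.01, 0.003, -0.002, 0, 0, 0.32, 0, -0.015, 0.005, -0.002, 0, 0, 0.32, 0, -0.02, 0.007, -0.002, 0, 0, 0.32, 0, -0.024, 0.0085, -0.002, 0, 0])

```text
time: 7.37
ee_pos: [0.4828, -0.0255, 0.0392]
ee_rot: [-0.676, 0.717, -0.124, 0.118]
contact_force: [-12.0, 0.4, 9.4]
width: 0.0598
```

```bash
python3 -c "
from h import *
rel((-115,-3),40,-1.5708,0.35)
from bench import get_image
import cv2
cv2.imwrite('pics/t8.png',cv2.resize(cv2.convertScaleAbs(get_image('top')['color'][140:280,280:460],alpha=1.5),None,fx=4,fy=4))
cv2.imwrite('pics/s8.png',cv2.resize(get_image('scene')['color'][100:270,200:380],None,fx=3,fy=3))
"
```

```text
t 7.3667 now bay [-143.2   -3. ] z 39.2 F [-12.    0.4   9.4] w 0.059782980761213175 q [-0.12 -0.01  2.42  0.06  0.39  1.46]
shift [-0.0001 -0.0268  0.0087] turn [ 0.0064  0.0008 -0.0007] toolz [ 0.34 -0.02 -0.94]
```

View pics/t8.png

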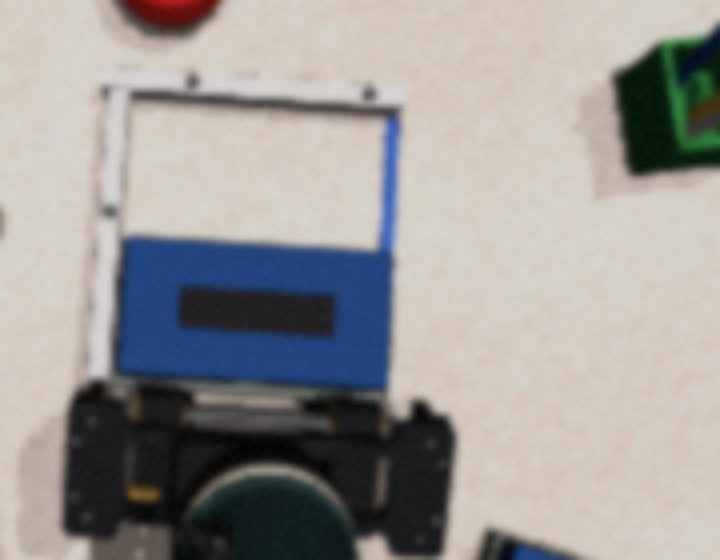

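View pics/s8.png

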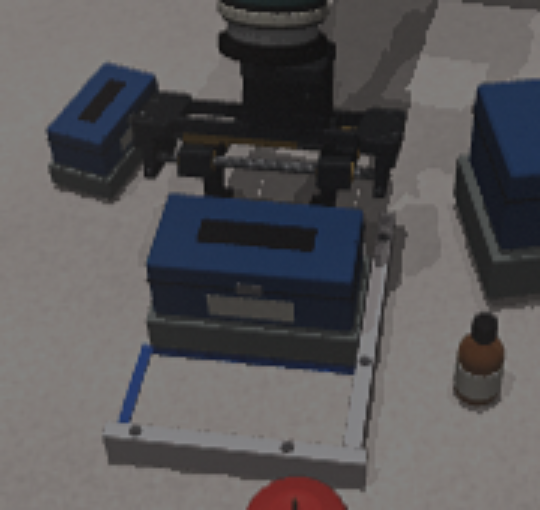

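The box sits flat and square: in the top view its case runs from (122,240) to (390,385), close along the side stop. I'll carry on.

>>> play_rows(plan=[0.32, 0, -0.005, 0.0016, 0.004, 0, 0, 0.32, 0, -0.011, 0.0036, 0.006, 0, 0, 0.32, 0, -0.016, 0.0055, 0.006, 0, 0, 0.32, 0, -0.021, 0.007, 0.006, 0, 0, 0.32, 0, -0.027, 0.009, 0.006, 0, 0])

```text
time: 7.88
ee_pos: [0.5092, -0.0269, 0.0384]
ee_rot: [-0.676, 0.717, -0.124, 0.118]
contact_force: [-7.0, 0.7, 0.9]
width: 0.0596
```

```bash
python3 -c "
from h import *
rel((-87,-3),40,-1.5708,0.35)
"
```

```text
t 7.8833 now bay [-116.7   -2.9] z 38.4 F [-7.   0.7  0.9] w 0.05963277830313238 q [-0.11  0.05  2.36  0.05  0.39  1.47]
shift [ 0.0001 -0.0285  0.0085] turn [ 0.0057  0.0012 -0.0009] toolz [ 0.34 -0.02 -0.94]
```

>>> play_rows(plan=[0.32, 0, -0.005, 0.0016, 0.004, 0.001, 0, 0.32, 0, -0.011, 0.0034, 0.006, 0.001, 0, 0.32, 0, -0.016, 0.005, 0.006, 0.001, 0, 0.32, 0, -0.021, 0.0065, 0.006, 0.001, 0, 0.32, 0, -0.027, 0.008, 0.006, 0.001, 0])

```text
time: 8.3
ee_pos: [0.5341, -0.0282, 0.0379]
ee_rot: [-0.676, 0.717, -0.124, 0.117]
contact_force: [-6.3, -0.2, -1.9]
width: 0.06
```

```bash
python3 -c "
from h import *
rel((-65,-3),40,-1.5708,0.35)
from bench import get_image
import cv2
cv2.imwrite('pics/t9.png',cv2.resize(cv2.convertScaleAbs(get_image('top')['color'][140:280,280:460],alpha=1.5),None,fx=4,fy=4))
"
```

```text
t 8.3 now bay [-91.8  -2.8] z 37.9 F [-6.3 -0.2 -1.9] w 0.06002555290101414 q [-0.11  0.09  2.31  0.05  0.39  1.48]
shift [ 0.0002 -0.0259  0.007 ] turn [ 0.0076  0.0007 -0.0011] toolz [ 0.34 -0.02 -0.94]
```

View pics/t9.png

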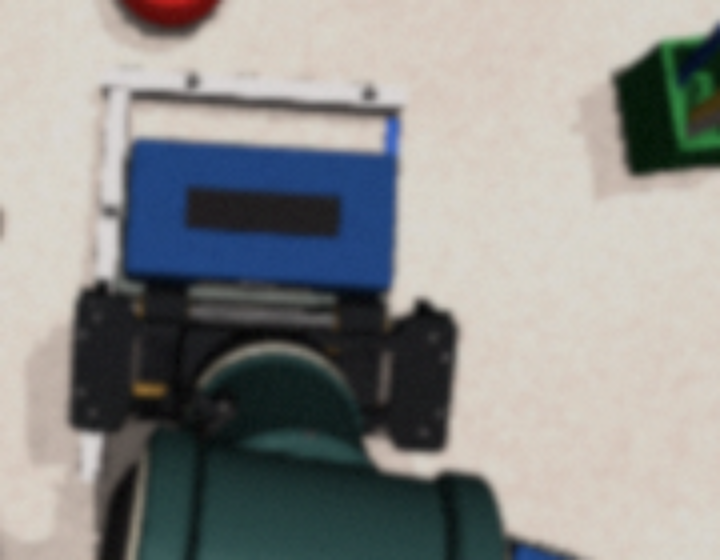

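>>> play_rows(plan=[0.32, 0, -0.005, 0.0013, 0.005, 0.001, 0, 0.32, 0, -0.01, 0.0028, 0.007, 0.001, 0, 0.32, 0, -0.015, 0.0042, 0.007, 0.001, 0, 0.32, 0, -0.02, 0.0056, 0.007, 0.001, 0, 0.32, 0, -0.025, 0.007, 0.007, 0.001, 0])

```text
time: 8.77
ee_pos: [0.5592, -0.0297, 0.0387]
ee_rot: [-0.676, 0.717, -0.125, 0.118]
contact_force: [-5.7, -0.5, -2.1]
width: 0.06
```

```bash
python3 -c "
from h import *
rel((-56,-3),39,-1.5708,0.35)
from bench import get_image
import cv2
cv2.imwrite('pics/t10.png',cv2.resize(cv2.convertScaleAbs(get_image('top')['color'][140:240,290:410],alpha=1.5),None,fx=6,fy=6))
"
```

```text
t 8.7667 now bay [-66.7  -2.9] z 38.7 F [-5.7 -0.5 -2.1] w 0.05996477823732793 q [-0.11  0.13  2.26  0.04  0.4   1.49]
shift [ 0.0001 -0.0101  0.0033] turn [ 0.0043 -0.0002 -0.0014] toolz [ 0.34 -0.02 -0.94]
```

View pics/t10.png

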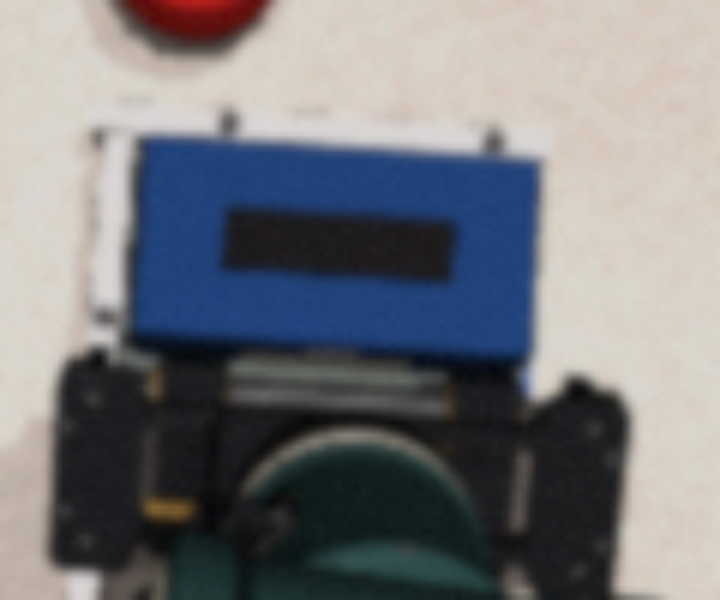

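The box is closing on the back stop, with its front edge at about row 140 in the crop. About 10 mm should be left, so I'll take small steps and watch the force.

>>> play_rows(plan=[0.32, 0, -0.003, 0.001, 0.002, 0, 0, 0.32, 0, -0.006, 0.002, 0.004, 0, 0, 0.32, 0, -0.008, 0.0026, 0.004, 0, 0])

```text
time: 9.07
ee_pos: [0.5667, -0.0302, 0.0379]
ee_rot: [-0.676, 0.717, -0.125, 0.118]
contact_force: [-5.7, -0.1, -1.3]
width: 0.0597
```

```bash
python3 -c "
from h import *
rel((-54,-3),39,-1.5708,0.35)
"
```

```text
t 9.0667 now bay [-59.2  -2.9] z 37.9 F [-5.7 -0.1 -1.3] w 0.05974344333558582 q [-0.11  0.15  2.25  0.04  0.4   1.49]
shift [ 0.0001 -0.0052  0.0007] turn [ 0.0036 -0.0001 -0.0015] toolz [ 0.34 -0.02 -0.94]
```

>>> play_rows(plan=[0.32, 0, -0.002, 0.0005, 0.002, 0, 0, 0.32, 0, -0.004, 0.001, 0.003, 0, 0])

```text
time: 9.23
ee_pos: [0.5679, -0.0303, 0.037]
ee_rot: [-0.676, 0.717, -0.124, 0.117]
contact_force: [-18.4, -1.0, 13.5]
width: 0.06
```

```bash
python3 -c "
from h import *
rel((-52,-3),39,-1.5708,0.35)
"
```

```text
t 9.2333 now bay [-57.9  -2.9] z 37.0 F [-18.4  -1.   13.5] w 0.059971709994558274 q [-0.11  0.15  2.25  0.04  0.4   1.49]
shift [ 0.0001 -0.0062  0.0001] turn [ 0.007   0.0001 -0.0016] toolz [ 0.34 -0.02 -0.94]
```

The force jumped from 6 N to 18 N and the motion stopped, so the box is on the back stop. I'll back off and look.

>>> play_rows(plan=[0.32, 0, 0.01, -0.006, 0, 0, 0, 0.32, 0, 0.03, -0.012, 0, 0, 0, 0.32, 0, 0.06, -0.02, 0, 0, 0, 0.32, 0, 0.05, -0.06, 0, 0, 0, 0.32, 0, 0.04, -0.1, 0, 0, 0])

```text
time: 9.65
ee_pos: [0.4902, -0.0254, 0.1133]
ee_rot: [-0.676, 0.718, -0.12, 0.114]
contact_force: [1.9, -0.4, 1.5]
width: 0.0601
```

```bash
python3 -c "
from h import *
rel((-52,-3),39,-1.5708,0.35)
from bench import get_image
import cv2
t=get_image('top')['color'];s=get_image('scene')['color'];cv2.imwrite('pics/traw.png',t);cv2.imwrite('pics/sraw.png',s)
cv2.imwrite('pics/t11.png',cv2.resize(cv2.convertScaleAbs(t[145:245,295:395],alpha=1.6),None,fx=6,fy=6,interpolation=cv2.INTER_CUBIC))
cv2.imwrite('pics/s11.png',cv2.resize(cv2.convertScaleAbs(s[160:270,225:345],alpha=1.6),None,fx=5,fy=5,interpolation=cv2.INTER_CUBIC))
"
```

```text
t 9.65 now bay [-135.8   -2.5] z 113.3 F [ 1.9 -0.4  1.5] w 0.06006129635358552 q [-0.12 -0.13  2.35  0.04  0.59  1.49]
shift [ 0.0004 -0.055   0.0975] turn [ 0.018   0.0007 -0.0021] toolz [ 0.34 -0.02 -0.94]
```

View pics/t11.png

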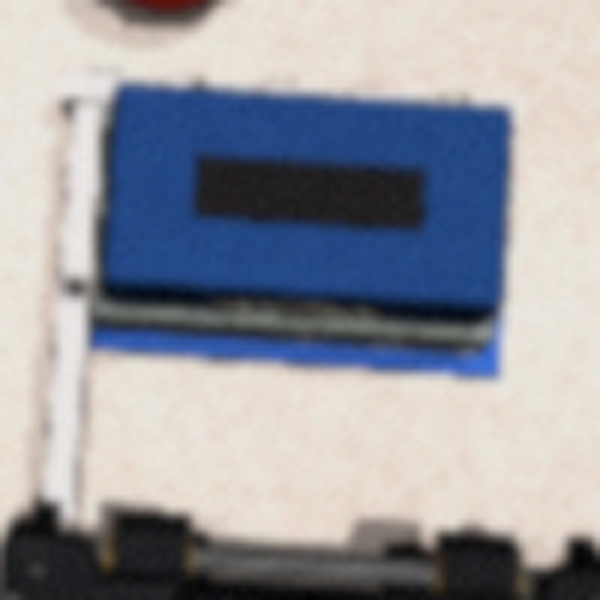

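View pics/s11.png

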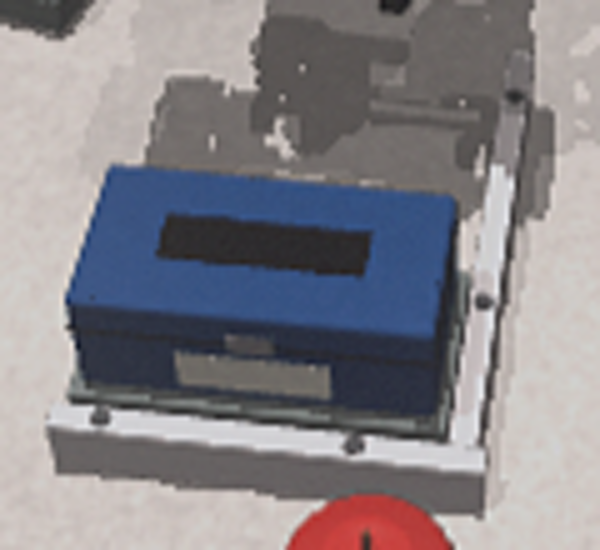

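Run:
```python
from h import *
from bench import get_image
t=get_image('top');s=get_image('scene')
m=lambda a:np.array(a)/1000.
bt=(t,m([[36,70,88],[36,-70,88],[-36,-70,88],[-36,70,88]]),np.array([[120,86],[510,109],[498,306],[106,286]])/6+[295,145]-.4)
bs=(s,m([[-36,-70,88],[-36,70,88],[36,70,88],[36,-70,88]]),np.array([[110,166],[457,198],[432,336],[70,300]])/5+[225,160]-.4)
for o,b in (([bt],[.6255,-.0319,-.0613]),([bs],[.6262,-.0301,-.0557]),([bt,bs],BAY)):
    p,r=fit(o,BAY);print(p.round(4),r.round(1).tolist(),'rel',(bayframe(np.array(b),p)*1000).round(1),p[2]-b[2])
# predicted home outline overlays
import cv2
for g,n in ((t,'t'),(s,'s')):
    im=cv2.convertScaleAbs(g['color'],alpha=1.6);S=8
    x0,y0=(295,150) if n=='t' else (230,175)
    c=cv2.resize(im[y0:y0+72,x0:x0+100],None,fx=S,fy=S,interpolation=cv2.INTER_CUBIC)
    for L,col in (([[41,91,30],[41,-81,30],[53,-81,30],[53,91,30]],(0,0,255)),([[41,75,30],[-179,75,30],[-179,87,30],[41,87,30]],(0,0,255)),([[36,70,88],[36,-70,88],[-36,-70,88],[-36,70,88]],(0,255,0)),([[41,75,36],[41,-75,36],[-41,-75,36],[-41,75,36]],(0,255,255))):
        q=(proj(g,place(BAY,m(L)))-[x0,y0]+.5)*S
        cv2.polylines(c,[q.round().astype(np.int32)],True,col,1)
    cv2.imwrite(f'pics/ov{n}.png',c)
```

```text
[ 0.6232 -0.0318 -0.0528] [[-1.0, -0.4], [0.6, -0.4], [1.4, 0.6], [-0.8, 0.1]] rel [-2.3 -0. ] 0.008476644954590273
[ 0.6264 -0.0308 -0.0628] [[-0.2, -1.0], [0.6, -0.7], [0.8, 0.7], [-1.6, 0.4]] rel [ 0.3 -0.7] -0.0070900661244681085
[ 0.6244 -0.0312 -0.0573] [[-1.2, -1.1], [0.4, -0.8], [1.0, 0.2], [-1.1, -0.6], [-0.4, -1.6], [0.3, -1.6], [0.7, -0.3], [-1.6, -0.3]] rel [-1.4 -0.6] 0.00015168012327216457
```

View pics/ovt.png

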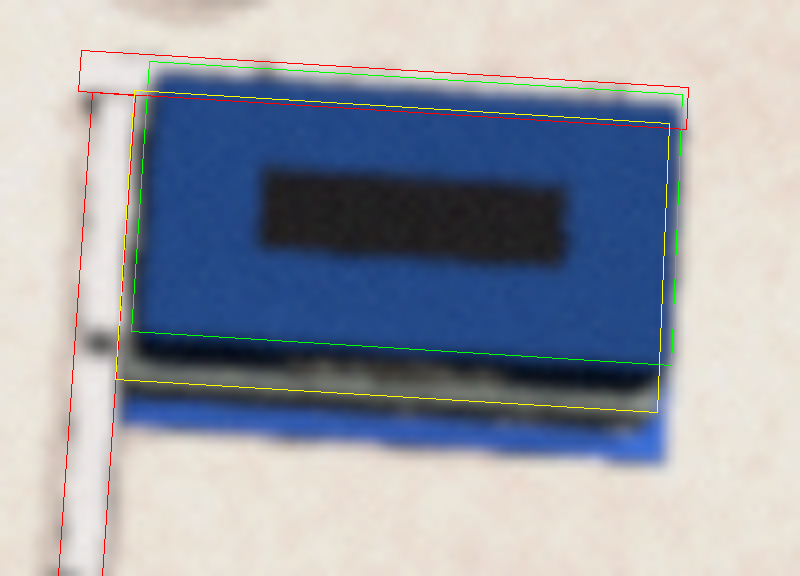

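View pics/ovs.png

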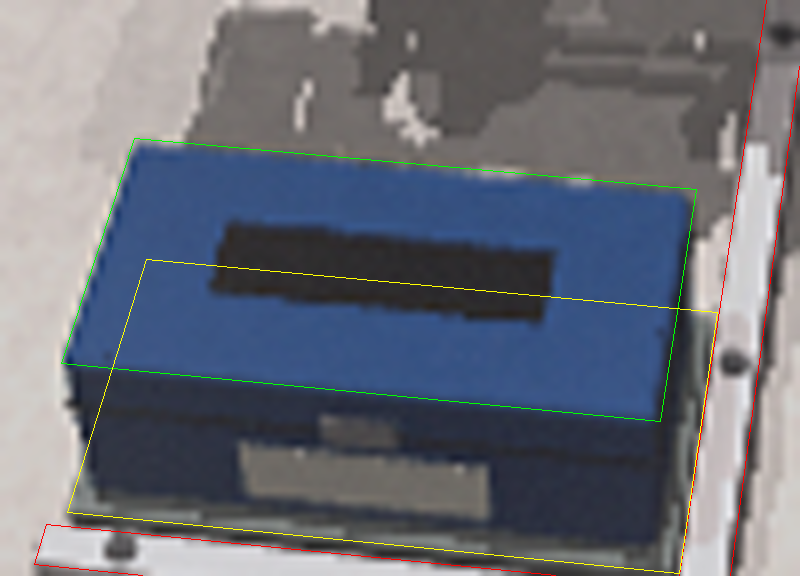

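```bash
python3 -c "
from bench import hand_in,sense
print(sense()['contact_force']); print(hand_in())"
```

```text
[-0.4767213  -0.61056182 -0.69666315]
the job is handed in; nothing more can be done
None
```

I slid the box into its parking corner without lifting it and handed the job in, about 10 s in; no verdict was reported. I pushed it on the plinth with two tilted fingertips, first toward the side stop and then along it to the back stop.

- **Contact:** sliding took about 6 to 13 N. At the back stop the force jumped to 18 N and the motion stopped. I then backed the arm clear, and the last reading was under 1 N.
- **Position:** fitting both cameras puts the box at x −1.4 mm and y −0.6 mm in the bay frame, turned by less than 0.01 rad. The limits are −7 to +4 mm and 0.06 rad.
- **Disagreement:** the cameras differ by about 2.5 mm in x. The top camera gives −2.3 mm and the scene camera +0.3 mm. My overlay on the top view was off by a similar amount for both the bay and the box, so I put this down to calibration.
- **Other objects:** the arm never came near the apple or the oil bottle, and they looked unmoved. The gripper passed the pen pot with about 30 mm to spare, and it looked unmoved too. I judged all three by eye and did not measure them again at the end.

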